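# Set a tube in the V-block for marking out

## Task

With the fingers, roll the loose steel tube along the bench, up the lead-in ramp and into the groove of the V-block; then push it along the groove by its end until its other end is tight against the stop, and last tip the hold-down arm over so that its pad rests on the tube. Only push the tube: it must not be picked up or stood on end, and the tools lying around stay where they are.

Things in the scene. Friction and masses are not known exactly. Their poses are not given: they have to be found in the camera images.
- tube: loose piece of thick-walled plain steel tube, 36 mm outside diameter, 140 mm long, about 0.6 kg. Origin on its axis, half-way along; its x axis runs along the tube. It lies on the bench on the ramp side of the V-block, roughly parallel to the groove, its origin 18 mm above the bench, and rolls almost without resistance; in the groove it slides lengthwise under 3 to 6 N
- vee_block: steel V-block screwed to the bench, z up. Origin on the bench, below the middle of a tube in place; x axis along the groove to the stop, y axis across it to the ramp side. The 90 degree groove is centred on y = 0. Near lip 14 mm high at y = +16 to +21 mm, far jaw 26 mm high at y = -28 to -66 mm; both run from x = -64 to +80 mm. A tube in the groove has its axis at y = 0, z = 23.5 mm
- ramp_foot (a point): middle of the foot of the lead-in ramp, on the bench, at the V-block's x = +8, y = +78 mm; the ramp is as long as the block (144 mm) and rises straight from here to the lip, 14 mm high at y = +21 mm
- stop (a point): face of the end stop, a round button on a 36 mm high plate closing the +x end of the groove; at the V-block's x = +70, y = 0, z = 23.5 mm. A tube against it has its origin at x = 0 and its other end at x = -70 mm, 6 mm out from the block, where the fingers can push it
- hold_down (a joint): hinge of the hold-down arm, rad. 0: arm level across the groove with its pad on a tube lying there; grows as it swings up; 1.57: upright; 1.92: leaning back at its limit, about as it stands at the start. Tipped forward past upright it falls by its own weight, damped, in about 1 s
- hinge_pin (a point): middle of the hinge pin of the hold-down arm, on the far jaw, at the V-block's x = 0, y = -50, z = 56 mm; the pin runs along the groove. The arm is 16 mm wide, 10 mm thick
- knob (a point): centre of the black ball knob, 22 mm in diameter, at the free end of the hold-down arm, 102 mm from the pin. At the start it is about 152 mm above the bench, at the V-block's x = 0, y = -85 mm; pushed from behind, towards the V-block's +y, the arm tips over the groove (about 1 N at the knob)
- centre_punch: knurled steel centre punch, 96 mm long, 12 mm thick; a tool lying on the bench, to be left alone
- caliper: flat vernier caliper, 165 mm long; a tool lying on the bench, to be left alone
- marker: paint marker with a red cap, 122 mm long, 14 mm thick; a tool lying on the bench, to be left alone
Things that resemble listed ones, but are neither listed nor needed, are in the scene too. Of the things shaped like the tube, the steel one is meant.

How it is judged (in metres and radians):
On the way, in this order (a step that is already met when the one before it is completed fails the run):
1. the tube rolls: it has turned about its own axis by at least 0.35 of a turn on its way (angle between tube's own z axis and vertical above 2.2 rad), for 0.02 s.
2. the tube lies in the groove with its end against the stop while the hold-down arm still stands open (y of tube in the frame of vee_block between -0.0025 and 0.0025 m and z of tube in the frame of vee_block below 0.0265 m and angle between the x axis of tube and the x axis of vee_block, either way round below 0.035 rad and x of tube in the frame of vee_block between -0.0025 and 0.003 m and value of joint hold_down above 1.2 rad), for 0.2 s.
At the end, for the whole second after the job is handed in: the tube rests in the groove (axis within 2.5 mm of the groove's centre, less than 3 mm above its seat, within 2 degrees of its direction), its end within 2.5 mm of the stop, at rest, and the pad of the hold-down arm bears on it (arm level within 0.06 rad, at least 0.4 N) (y of tube in the frame of vee_block between -0.0025 and 0.0025 m and z of tube in the frame of vee_block below 0.0265 m and angle between the x axis of tube and the x axis of vee_block, either way round below 0.035 rad and x of tube in the frame of vee_block between -0.0025 and 0.003 m and value of joint hold_down between -0.06 and 0.06 rad and contact force between hold_down and tube above 0.4 N and linear speed of tube below 0.01 m/s); the robot touches nothing.
It fails at once if the tube is lifted off the bench before the ramp (y of tube in the frame of vee_block above 0.105 m and height (world z) of tube above 0.028 m).
It fails at once if the tube is lifted or carried: its axis rises over 45 mm above the bench (32 mm at the top of the ramp) (height (world z) of tube above 0.045 m).
It fails at once if the tube is stood up or tipped by more than 0.3 rad (angle between tube's own x axis and vertical below 1.27 rad or angle between tube's own x axis and vertical above 1.87 rad).
It fails at once if one of the tools is moved by more than 20 mm (distance of any of centre_punch, caliper, marker from where it was at the start of the episode above 0.02 m).
It also fails if it takes over 64 s, if anything falls off the work surface, if the arm or the gripper's body presses on something with over 40 N, if the wrist force passes 120 N, or if a joint passes its speed limit or range.

## Robot

A 6-joint arm with a two-finger parallel gripper is mounted at the origin on a cart in front of the work surface, level with it; the furniture and walls round the work are solid. World frame = base frame: x ahead of the robot, y to its left, z up, the work surface at z = 0. Lengths are in mm, angles in rad, forces in N, time in s.
With the tool pointing down it reaches from about 150 to 775 mm from the base axis. Payload 6.1 kg.
Tool frame: the origin (TCP) lies midway between the tips of the shut fingers; the grasp point (between the pads) lies arm.hold_point_z behind it (arm.hold_point_z is the distance from the TCP to the grasp point, in mm); z points along the fingers, y is the line along which they close (so a half turn about z gives the same grasp; the last joint's range is limited). The gripper opens to 85 mm and grips with 20 to 120 N. Pads are 22 mm wide; open, the fingers measure 114 mm over their backs; the gripper's body (76 mm by 85 mm) begins 54 mm behind the grasp point. The pads swing forward as they close: fully open they stand 13 mm farther back than shut.
Start: joints at [-1.122, 0.126, -0.04, 1.405, 0, 1.571], TCP at [227.781, -472.995, 231.295] pointing down, gripper open.
Joint ranges: [-2.72, 2.72], [-0.95, 1.95], [-1.27, 1.35], [-1.78, 2.02], [-1.46, 1.47], [-3.14, 3.14]. Speed limits (rad/s): [2.39, 2.39, 3.01, 3.14, 3.14, 3.14].

## Interface

Orientations are given as [roll, pitch, yaw] about the fixed x, y, z axes, in that order (R = Rz(yaw) Ry(pitch) Rx(roll)).
In Python, from workcell import arm, planner, status, eyes, order gives the robot as it stands. Calls block until the motion is done:
- arm.movep(position, orientation): joint-space move of the TCP to a pose.
- arm.line_to(position, attitude=None, velocity=150, f_stop=None): straight line of the TCP; attitude=None keeps the orientation; velocity is the mean speed in mm/s. With f_stop (N) it stops when the force on the tool has changed by that much, and returns True; else False.
- arm.set_joints(angles): joint-space move.
- arm.gripper_to(opening, grip_force=None): finger opening in mm; grip_force is the grip in N (None keeps the last); returns when the fingers have stopped.
- arm.dwell(seconds).
- planner.solve_ik(position, orientation): joint angles nearest the present ones, or None.
- status.get_state(): the state.
- eyes.grab_frame(name): name is "scene" or "top" or "wrist"; returns the picture (400x640x3 uint8, red, green, blue); there is no depth.
- eyes.calibration(name): a dict with "fx", "fy", "cx", "cy" (pixels), "origin" and "attitude" of the camera in the world. Camera axes: x right, y down, z forward; pixel columns grow to the right and rows downward; lengths in mm; the calibration is good to about 2 mm. A picture is of the moment at which its call begins: read the wrist's pose just before it. calibration takes no time and is no camera call; for the wrist camera it gives the pose at the moment of the call.
A pose or a line that the arm cannot do raises arm.MotionError and nothing moves.
- order.hand_in(): hands the job in; it is judged then, once.
The state is a dict: "time_s": time; "joints": joint angles; "joint_vel": joint speeds; "joint_efforts": joint torques, N m; "ee_pos": TCP position; "tool_rot": TCP orientation; "force": force on the tool from outside, world axes, zero at the start; "moment": the same for the moment, N m; "opening": finger opening in mm; "grip_force": force on a finger pad.
Only numpy, scipy, OpenCV 4.12 (cv2) and the standard library are available. Lean on these libraries where they do the work, as an engineer would, in place of code of your own. Each camera call takes 0.05 s, during which the arm holds its last target. There are 200 camera calls.

## Working session

There is one attempt and no reset: what is moved stays moved. The work goes in short steps, each a Python script; the robot and the scene stay as the last script left them, time stands still between calls to the robot, and variables do not carry over. Pictures are saved under pics/ and viewed, at most 10 in all, crops included, and the job is handed in when it is done.

```bash
mkdir -p pics; ls
python3 - <<'E'
from workcell import arm, planner, status, eyes, order
import cv2
for n in ("scene","top"):
    cv2.imwrite(f"pics/{n}0.png",eyes.grab_frame(n)[:,:,::-1])
    print(n,eyes.calibration(n))
print(status.get_state()); print(arm.hold_point_z)
E
```

```text
pics
scene {'fx': 459.5860884921154, 'fy': 459.5860884921154, 'cx': 319.9680006664692, 'cy': 197.28822967100675, 'origin': array([-45.44796551, 599.46425593, 732.66493419]), 'attitude': array([-2.23232914, -0.00271517, -2.42328584])}
top {'fx': 428.438961576184, 'fy': 428.438961576184, 'cx': 324.7353069268728, 'cy': 201.29452078781787, 'origin': array([ 408.40840942,  -51.90503699, 1022.22710168]), 'attitude': array([-3.02105727, -0.00636321, -1.5702369 ])}
{'time_s': 0.1, 'joints': array([-1.12199297e+00,  1.26319973e-01, -4.05110131e-02,  1.40537461e+00,
       -9.66275712e-06,  1.57078544e+00]), 'joint_vel': array([ 4.02736954e-05, -2.10582868e-03,  2.86872756e-03, -4.51897139e-04,
       -4.45720371e-04, -9.12189294e-04]), 'joint_efforts': array([ 1.60021827e-03, -4.36902952e+01,  3.53606737e+01,  1.36014138e-02,
        3.56160797e-05,  3.09849213e-06]), 'ee_pos': array([ 227.6324996 , -472.68500362,  230.60433972]), 'tool_rot': array([-3.14018338e+00,  9.64740259e-06,  4.48814263e-01]), 'force': array([-0.72445279,  0.52719477, -0.31366106]), 'moment': array([ 0.04468366, -0.03870765,  0.01660118]), 'grip_force': 0.0, 'opening': 85.52024111190933}
18.700000000000003
```

View pics/top0.png

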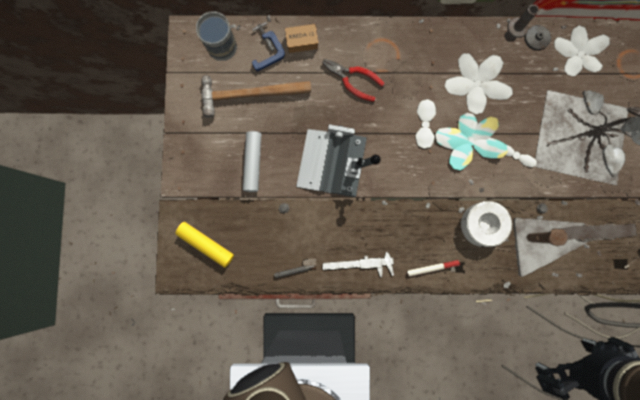

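View pics/scene0.png

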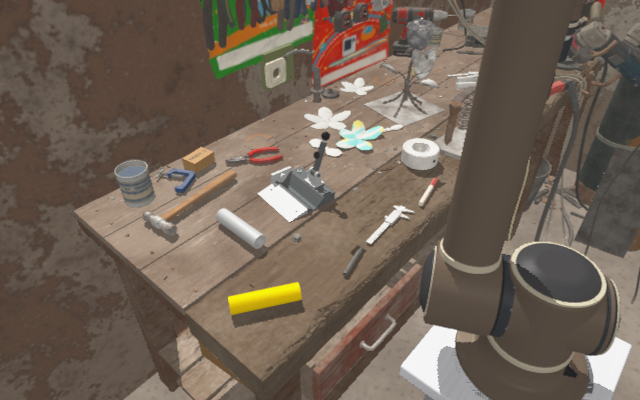

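Top view (up = +x, right = −y): the steel tube is at (252,163), and the V-block at (335,162) has its ramp to the left and stop at the top. The knob is at (375,160), and the yellow tube is a decoy. Next I measure the tube and the block corners from an enlarged crop.

```bash
cat > h.py <<'E'
from workcell import arm, planner, status, eyes, order
import numpy as np, cv2
from scipy.spatial.transform import Rotation as R
def ray(c,uv,z):
    d=R.from_euler('xyz',c['attitude']).apply([(uv[0]-c['cx'])/c['fx'],(uv[1]-c['cy'])/c['fy'],1])
    o=np.array(c['origin']); return o+d*(z-o[2])/d[2]
def proj(c,p):
    q=R.from_euler('xyz',c['attitude']).inv().apply(np.array(p)-c['origin']); return np.array([c['fx']*q[0]/q[2]+c['cx'],c['fy']*q[1]/q[2]+c['cy']])
E
python3 - <<'E'
from h import *
im=cv2.imread('pics/top0.png'); c=eyes.calibration('top')
hsv=cv2.cvtColor(im,cv2.COLOR_BGR2HSV)
m=((hsv[:,:,1]<40)&(hsv[:,:,2]>95)).astype(np.uint8)
n,l,s,ce=cv2.connectedComponentsWithStats(m)
for i in range(1,n):
    x,y,w,h,a=s[i]
    if a>100 and 235<ce[i][0]<345 and 110<ce[i][1]<210:
        pts=np.argwhere(l==i)[:,::-1].astype(np.float32); r=cv2.minAreaRect(pts); b=cv2.boxPoints(r)
        print(s[i],ce[i],r); 
        for z in (0,18): print(z,[ray(c,p,z)[:2].round(1).tolist() for p in b], ray(c,r[0],z).round(1))
cv2.imwrite('pics/c1.png',cv2.resize(im[115:205,235:390],None,fx=5,fy=5,interpolation=cv2.INTER_CUBIC))
E
```

```text
[328 124  27  13 199] [340.63819095 129.38693467] ((340.7846374511719, 130.72308349609375), (26.791501998901367, 11.163125038146973), 7.125016689300537)
0 [[696.8, -63.3], [724.8, -66.7], [716.5, -132.0], [688.6, -128.4]] [706.7 -97.6   0. ]
18 [[691.7, -63.1], [719.2, -66.4], [711.1, -130.6], [683.7, -127.1]] [701.4 -96.8  18. ]
[ 296  129   34   62 1489] [313.16386837 159.6373405 ] ((313.37139892578125, 159.26832580566406), (24.98284149169922, 60.76100158691406), 11.070201873779297)
0 [[567.6, 12.7], [715.7, -14.6], [703.8, -74.7], [556.0, -46.4]] [635.1 -30.6   0. ]
18 [[564.8, 11.6], [710.3, -15.2], [698.6, -74.3], [553.4, -46.5]] [631.2 -31.   18. ]
[243 130  19  62 936] [251.97542735 160.58760684] ((251.9563751220703, 160.372802734375), (15.930099487304688, 60.67420959472656), 2.862405300140381)
0 [[558.7, 139.7], [708.7, 135.9], [706.8, 96.9], [556.8, 101.4]] [632.1 118.5   0. ]
18 [[556.0, 136.4], [703.4, 132.6], [701.6, 94.3], [554.2, 98.7]] [628.2 115.5  18. ]
```

View pics/c1.png

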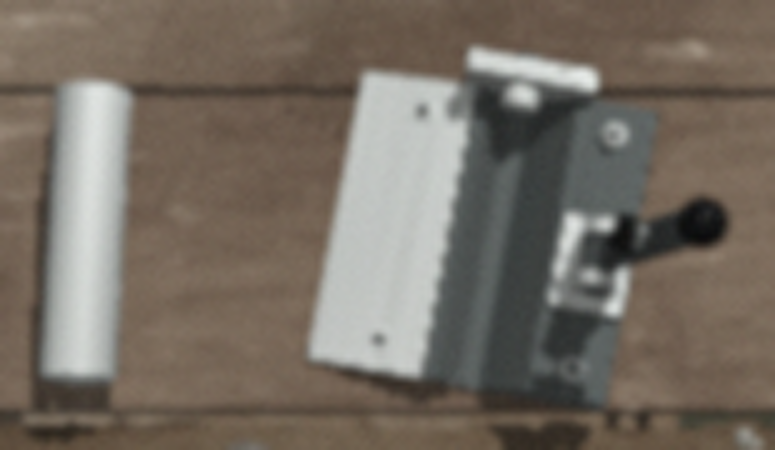

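Crop: ramp foot edge runs (362,72)–(310,360) and far jaw right edge (655,112)–(603,403), so the block yaw is about −10°. The tube axis is at about −3°. I'll now move above for a close wrist view of both.

Run:
```python
from h import *
c=eyes.calibration('top')
a=ray(c,(235+362/5,115+72/5),0);b=ray(c,(235+310/5,115+360/5),0)
yaw=np.arctan2(*(a-b)[[1,0]]);print(a,b,np.linalg.norm(a-b),np.degrees(yaw))
ex=np.array([np.cos(yaw),np.sin(yaw),0]);ey=np.array([-ex[1],ex[0],0])
O=(a+b)/2-8*ex-78*ey;print('O',O)
k=ray(c,(235+702/5,115+221/5),152);print('knob in vee',(k-O)@ex,(k-O)@ey)
t=ray(c,(252,162.6),18);print('tube',t,(t-O)@ex,(t-O)@ey)
print(planner.solve_ik([520,20,330],[np.pi,0,np.radians(80)]))
arm.movep([520,20,330],[np.pi,0,np.radians(80)])
c=eyes.calibration('wrist');print(c);np.save('w1.npy',c,allow_pickle=True)
cv2.imwrite('pics/w1.png',eyes.grab_frame('wrist')[:,:,::-1]); print(status.get_state()['time_s'])
```

```text
[709.79241629 -15.72312754   0.        ] [566.87307413   8.58245592   0.        ] 144.9713756268489 -9.651667054498063
O [617.36867396 -79.12500288   0.        ]
knob in vee -1.3727073747385738 -84.63077222574026
tube [622.76319655 115.27213603  18.        ] -27.274034263257594 192.54993001332662
[0.03844259 0.13972056 0.19378113 1.6248569  0.         1.78377184]
{'fx': 279.24047725008813, 'fy': 279.24047725008813, 'cx': 323.31606367078365, 'cy': 205.0151274567541, 'origin': array([532.73962283,  86.96517506, 473.84287094]), 'attitude': array([ 2.86246935e+00,  2.95118118e-04, -1.76096343e-01])}
2.2417
```

View pics/w1.png

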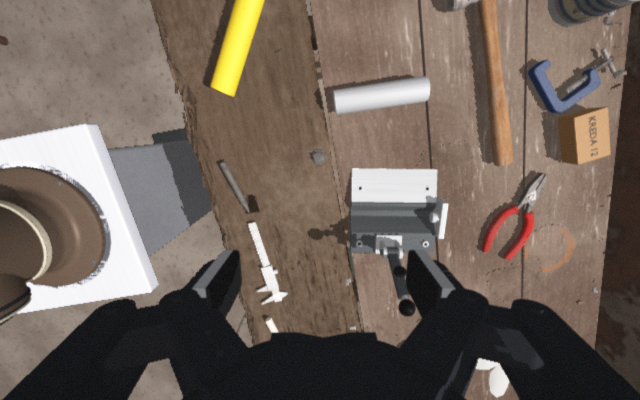

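The wrist view shows the ramp foot edge at (353,170)–(437,170), the tube at (381,95) and the knob at (407,307). I'll cross-check these numerically with subpixel masks, then go behind the tube.

Run:
```python
from h import *
c=np.load('w1.npy',allow_pickle=True).item()
im=cv2.imread('pics/w1.png');hsv=cv2.cvtColor(im,cv2.COLOR_BGR2HSV)
m=((hsv[:,:,1]<45)&(hsv[:,:,2]>120)).astype(np.uint8)
n,l,s,ce=cv2.connectedComponentsWithStats(m)
yaw=np.radians(-9.9)
for i in range(1,n):
    if s[i][4]>300 and 325<ce[i][0]<445 and 70<ce[i][1]<210:
        q=cv2.boxPoints(cv2.minAreaRect(np.argwhere(l==i)[:,::-1].astype(np.float32)))
        print(s[i],q.tolist())
        ys=np.median([np.argmax(l[:,x]==i) for x in range(s[i][0]+8,s[i][0]+s[i][2]-8)]);print('top row',ys,np.argmax(l[:,s[i][0]+8]==i),np.argmax(l[:,s[i][0]+s[i][2]-9]==i))
        P=[ray(c,p,18 if ce[i][1]<130 else 0) for p in q];print(np.round(P,1).tolist(),np.mean(P,0))
a,b=ray(c,(437.5,169),0),ray(c,(352.5,169),0)
y=np.arctan2(*(a-b)[[1,0]]);ex=np.array([np.cos(y),np.sin(y),0]);ey=np.array([-ex[1],ex[0],0])
O=(a+b)/2-8*ex-78*ey;print('O',O,np.degrees(y),np.linalg.norm(a-b))
k=ray(c,(407,307),152);print('knob',(k-O)@ex,(k-O)@ey)
O2=np.array([617.4,-79.1,0])
for p in [(-64+144,78,0),(-64,78,0),(0,-85,152),(80,-66,26),(-64,-66,26)]:print(p,proj(c,O2+p[0]*ex+p[1]*ey+[0,0,p[2]]))
```

```text
[ 334   76   97   39 2411] [[331.4324645996094, 90.59461212158203], [428.4054260253906, 74.43244171142578], [432.6756896972656, 100.05406951904297], [335.7027282714844, 116.21623992919922]]
top row 83.0 89 76
[[553.6, 134.3, 18.0], [700.3, 131.1, 18.0], [704.1, 93.8, 18.0], [553.9, 96.5, 18.0]] [627.94727267 113.91471027  18.        ]
[ 351  168   87   35 2986] [[351.0, 168.0], [437.0, 168.0], [437.0, 202.0], [351.0, 202.0]]
top row 168.0 168 168
[[566.6, 9.5, 0.0], [710.6, -16.1, 0.0], [706.7, -76.3, 0.0], [557.7, -49.8, 0.0]] [635.42391025 -33.17902973   0.        ]
O [618.57426828 -80.68895916   0.        ] -10.087006909673244 144.6728653837938
knob -1.923667176851552 -84.26437483615985
(80, 78, 0) [436.54862614 168.20362771]
(-64, 78, 0) [351.87741695 168.2036992 ]
(0, -85, 152) [407.4040058  306.59935364]
(80, -66, 26) [433.15275967 252.34426442]
(-64, -66, 26) [351.02041371 252.33700779]
```

The two views agree: vee_block origin is about (618,−79.7) with yaw −9.9°, and the tube is about (626,114.5). Now I roll with open fingers, two contacts along the tube, to the foot of the ramp.

```bash
cat >> h.py <<'E'
YAW=np.radians(-9.9);O=np.array([618,-79.7,0])
ex=np.array([np.cos(YAW),np.sin(YAW),0]);ey=np.array([-ex[1],ex[0],0]);ez=np.array([0,0,1.])
V=lambda x,y,z:O+x*ex+y*ey+z*ez
A=[np.pi,0,YAW+np.pi/2]
def inv(p): p=np.array(p)-O; return np.round([p@ex,p@ey,p[2]],1)
E
python3 - <<'E'
from h import *
print(inv([626,114.5,18]))
arm.movep(V(-24,248,80),A)
arm.line_to(V(-24,248,15),velocity=100)
print('hit',arm.line_to(V(-24,248,-2),velocity=30,f_stop=4)); print(inv(status.get_state()['ee_pos']))
z=status.get_state()['ee_pos'][2]
print('hit',arm.line_to(V(-24,128,max(z,-2)),velocity=40,f_stop=12))
s=status.get_state();print(inv(s['ee_pos']),s['force'],s['time_s'])
c=eyes.calibration('wrist');np.save('w2.npy',c,allow_pickle=True)
cv2.imwrite('pics/w2.png',eyes.grab_frame('wrist')[:,:,::-1]);cv2.imwrite('pics/t2.png',eyes.grab_frame('top')[:,:,::-1])
E
```

```text
[-25.5 192.7  18. ]
hit False
[-24.  248.   -2.1]
hit False
[-24.  128.1  -2. ] [ 0.51168944 -0.14112149 -1.18376165] 8.1
```

View pics/w2.png

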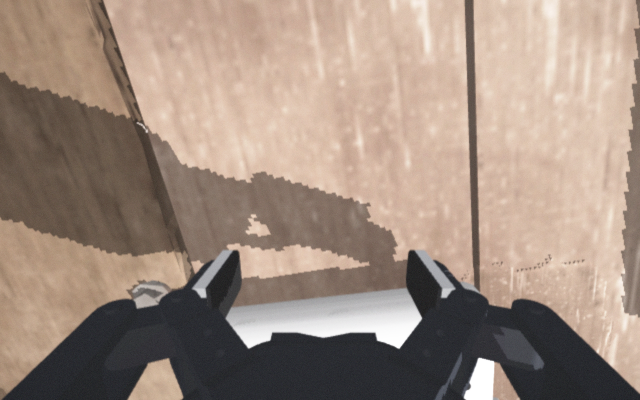

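The wrist view shows the tube edge between the fingers from (230,307) to (410,290), still tilted and slightly ahead of the fingers. I'll check with the top view.

Run:
```python
from h import *
c=np.load('w2.npy',allow_pickle=True).item()
for p in [(240,306),(405,290)]: print(inv(ray(c,p,18)))
im=cv2.imread('pics/t2.png');cv2.imwrite('pics/t2c.png',cv2.resize(im[105:215,215:390],None,fx=4,fy=4,interpolation=cv2.INTER_CUBIC))
```

```text
[-66.3 107.3  18. ]
[ 18.  116.7  18. ]
```

View pics/t2c.png

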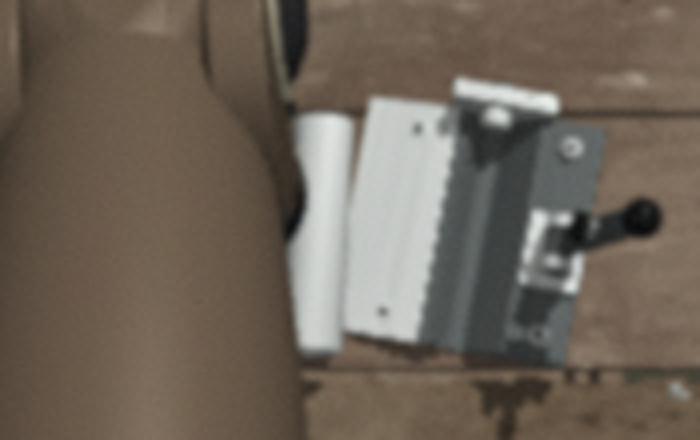

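The tube lies at the ramp foot, tilted about 6° relative to the block, with its +x end against a finger. Its centre is at x ≈ −12, clear of the stop. Pushing slowly up the ramp will square it against both fingers.

Run:
```python
from h import *
for y,z,v in [(107,-2,20),(70,7,25),(40,12.5,25)]:
    h=arm.line_to(V(-22,y,z),velocity=v,f_stop=15); s=status.get_state();print(h,inv(s['ee_pos']),s['force'].round(2),s['time_s'])
    if h: break
else:
    arm.line_to(V(-22,60,15),velocity=60)
    arm.line_to(V(-22,70,130),velocity=150)
    arm.movep(V(-150,60,170),A)
c=eyes.calibration('wrist');np.save('w3.npy',c,allow_pickle=True)
cv2.imwrite('pics/w3.png',eyes.grab_frame('wrist')[:,:,::-1]);im=eyes.grab_frame('top')[:,:,::-1];cv2.imwrite('pics/t3.png',im)
cv2.imwrite('pics/t3c.png',cv2.resize(im[105:215,215:390],None,fx=4,fy=4,interpolation=cv2.INTER_CUBIC))
```

```text
False [-21.8 107.2  -1.8] [1.53 4.16 2.43] 9.4083
False [-22.1  70.1   7. ] [0.39 4.22 1.91] 11.0833
False [-22.   40.   12.5] [-0.15  0.24 -0.51] 12.45
```

View pics/t3c.png

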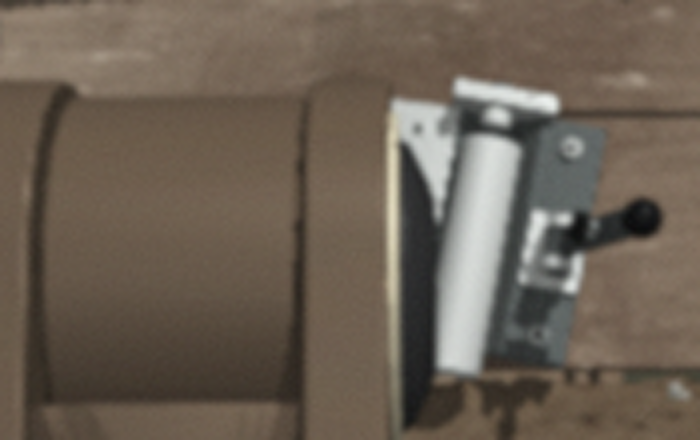

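The tube is in the groove, with a gap of a few mm to the stop button. Now I push its near end with shut fingers.

Run:
```python
from h import *
arm.gripper_to(0)
arm.movep(V(-140,0,60),A)
arm.line_to(V(-140,0,14),velocity=100)
h=arm.line_to(V(-76,0,14),velocity=16,f_stop=13); s=status.get_state();print(h,inv(s['ee_pos']),s['force'].round(2),s['opening'],s['time_s'])
arm.dwell(.4);s=status.get_state();print(inv(s['ee_pos']),s['force'].round(2))
im=eyes.grab_frame('top')[:,:,::-1];cv2.imwrite('pics/t4c.png',cv2.resize(im[105:215,215:390],None,fx=4,fy=4,interpolation=cv2.INTER_CUBIC))
```

```text
True [-86.7  -0.2  12.9] [ 0.29 -0.35 -0.45] 0.08601440417576435 19.55
[-87.1  -0.2  12.6] [ 0.8   0.09 -0.45]
```

View pics/t4c.png

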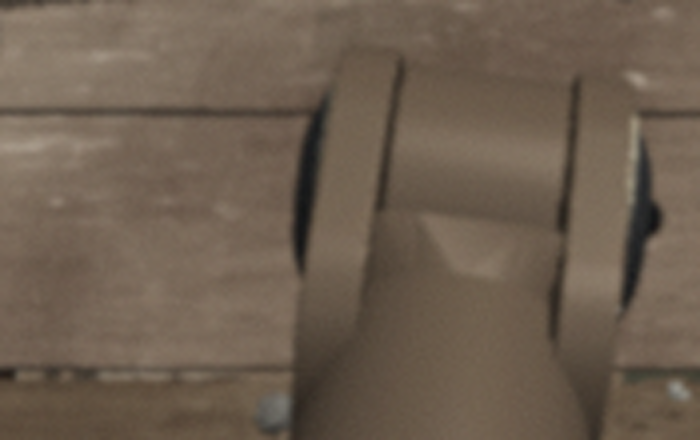

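The arm hides the view here. I'll push again slightly harder to see whether it is really hard against the stop, then retreat and look.

Run:
```python
from h import *
h=arm.line_to(V(-76,0,14),velocity=10,f_stop=20); s=status.get_state();print(h,inv(s['ee_pos']),s['force'].round(2))
arm.line_to(V(-110,0,14),velocity=80)
arm.line_to(V(-140,0,150),velocity=200)
arm.movep(V(-140,90,190),A)
c=eyes.calibration('wrist');np.save('w5.npy',c,allow_pickle=True)
cv2.imwrite('pics/w5.png',eyes.grab_frame('wrist')[:,:,::-1]);im=eyes.grab_frame('top')[:,:,::-1];cv2.imwrite('pics/t5.png',im)
cv2.imwrite('pics/t5c.png',cv2.resize(im[115:205,280:380],None,fx=6,fy=6,interpolation=cv2.INTER_CUBIC))
c=eyes.calibration('top')
for p in [(70,0,23.5),(-70,0,23.5)]: print((proj(c,V(*p))-[280,115])*6)
print(status.get_state()['time_s'])
```

```text
True [-87.   -0.2  12.2] [ 0.08  0.02 -0.88]
[352.73676499 125.6363053 ]
[292.58496337 468.04950649]
22.4917
```

View pics/t5c.png

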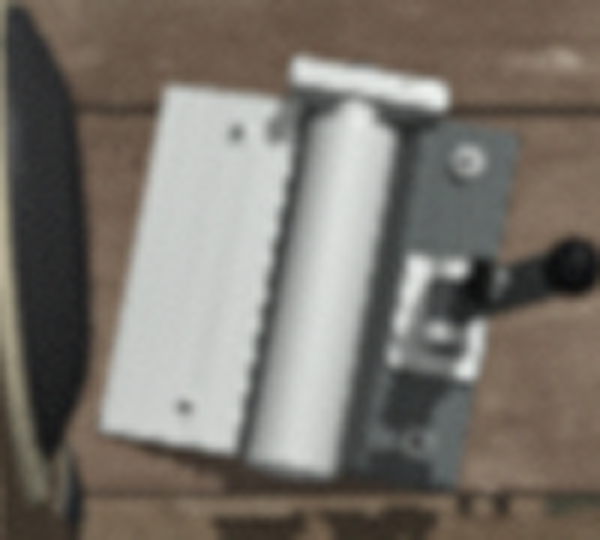

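The button touches the tube end, and both pushes stopped at the same place. Next is the knob, from behind.

Run:
```python
from h import *
arm.line_to(V(-140,90,250),velocity=200)
arm.line_to(V(-120,-140,250),velocity=200)
arm.line_to(V(0,-145,250),velocity=200)
arm.line_to(V(0,-145,144),velocity=150)
print(arm.line_to(V(0,-45,144),velocity=50,f_stop=12)); s=status.get_state();print(inv(s['ee_pos']),s['force'].round(2))
arm.dwell(.3)
arm.line_to(V(0,-130,150),velocity=150)
arm.line_to(V(-60,-200,230),velocity=200)
arm.dwell(1)
im=eyes.grab_frame('top')[:,:,::-1];cv2.imwrite('pics/t6.png',im)
cv2.imwrite('pics/t6c.png',cv2.resize(im[115:205,280:380],None,fx=6,fy=6,interpolation=cv2.INTER_CUBIC))
c=eyes.calibration('top');print((proj(c,V(0,52,56))-[280,115])*6)
print(status.get_state()['time_s'])
```

```text
False
[ -0.  -45.2 144. ] [-0.02 -0.71 -0.29]
[191.56311525 254.79747552]
30.8333
```

View pics/t6c.png

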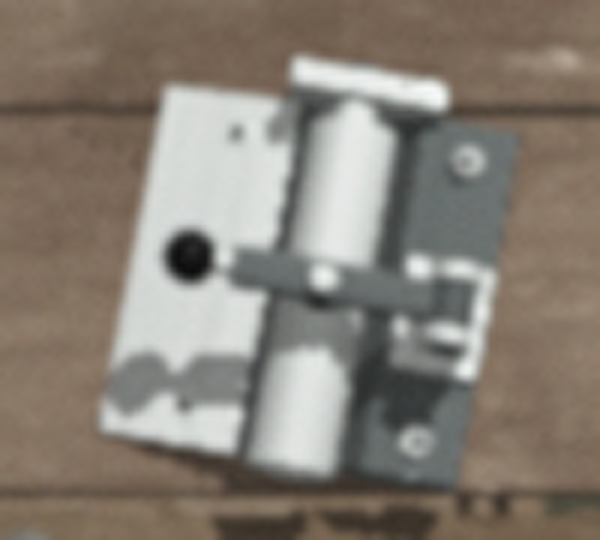

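The knob is at (190,256), matching the predicted (191.6,254.8), so the arm is level on the tube. The tube is still against the stop and the robot is clear of everything.

```bash
python3 -c "
from h import *
print(order.hand_in())"
```

```text
the job is handed in; nothing more can be done
None
```

I handed in the job at about 31 s: the tube was rolled into the groove and pushed tight against the stop, and the hold-down arm lies level across it; the hand-in call returned no verdict.

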